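# Seat the filter drawer and hold the photometer lid at its balance point

### The job

Get the bench photometer ready for having its lid stay fitted: first push the open filter drawer fully home until it seats at its detent, then swing the hinged lid of the measuring chamber up by its steel handle bar to its balance point, standing straight up, without letting it go over backwards. Finish while still holding the bar gripped between the fingers, with the lid still and upright, and leave the bottle, the beaker and the vial rack where they stand.

Things in the scene. Friction and masses are not known exactly. Their poses are not given: they have to be found in the camera images.
- photometer: Bench instrument, fixed: grey plinth 260 mm deep (x), 380 wide (y), 30 high; white rear housing up to 105 mm above the table, from 75 mm behind the origin. Drawer module and lid module stand on it side by side; which is left varies. Origin: on the table below the middle between the modules. x points from its front (robot side) to its rear, y left, z up.
- drawer_module: White housing of the filter drawer, 120 mm deep, 172 wide, 85 high, fixed on the plinth (top 115 mm above the table). Origin: centre of its underside, 90 mm to one side of the photometer's origin; axes as the photometer's. Its front face is at x = -60 mm.
- lid_module: White measuring chamber under the lid, same size as the drawer module, fixed on the other side of the plinth. Origin: centre of its underside; axes as the photometer's.
- drawer (a joint): Opening of the filter drawer in m: 0 = fully home, 0.085 = farthest out. It slides along the photometer's x axis, opening towards its front (-x). Friction about 1 N; over the last 15 mm it pushes over a spring detent (about 3 N more) which then pulls it home and keeps it there.
- drawer_lip (a point): Middle of the front face of the drawer's finger lip, the drawer's foremost point, 98 mm above the table; axes as the photometer's. Lip 70 mm wide, 12 high, 13 mm out from the grey drawer front (166 wide, 70 high, upper edge 10 mm above this point). Push here to the photometer's +x; when home it is 83 mm before the photometer's origin.
- lid (a joint): Angle of the lid in rad: 0 = shut (level), 1.57 = straight up, which is its balance point; from there it falls either way, shut or over backwards to the stop at 2.5. Hinge almost without friction. The lid with its handle weighs about 0.26 kg (varies from 0.18 to 0.36).
- lid_hinge (a point): Middle of the lid's hinge axis, fixed, at the rear of the lid module, 121 mm above the table; the axis runs along the photometer's y.
- lid_bar (a point): Middle of the round steel handle bar, 12 mm thick, along photometer y, 170 mm from the hinge axis in the lid's mid-plane. Shut it is 121 mm above the table, before the instrument; upright 291 mm, right over the hinge. Two 12 mm arms 110 mm apart hold it 60 mm off the edge of the lid panel (168 wide, 10 thick): fingers pointing down can straddle it, and it turns between them as the lid swings up.
- amber_bottle: Bystander: brown glass bottle, 72 mm diameter, 150 mm high, loose. Origin: centre of its underside.
- beaker: Bystander: open clear glass beaker, 68 mm diameter, 85 mm high, loose. Origin: centre of its underside.
- vial_rack: Bystander: white block with eight holes, 90 x 140 x 35 mm, loose. Origin: centre of its underside.

How it is judged:
By the outcome, as a careful person would: the job done as asked, in the order asked, and still so for the second after the job is handed in, while the arm keeps its last pose, push and grip.
It also fails if it takes over 54 s, if anything falls off the work surface, if the arm or the gripper's body presses on something with over 40 N, if the wrist force passes 120 N, or if a joint passes its speed limit or range.

### The arm

A 6-joint arm with a two-finger parallel gripper is mounted at the origin on the work surface. World frame = base frame: x ahead of the robot, y to its left, z up, the work surface at z = 0. Lengths are in m, angles in rad, forces in N, time in s.
With the tool pointing down it reaches from about 0.35 to 0.875 m from the base axis. Payload 15.5 kg.
Tool frame: the origin (TCP) lies midway between the tips of the shut fingers; the grasp point (between the pads) lies bot.tcp_to_grasp behind it (bot.tcp_to_grasp is the distance from the TCP to the grasp point, in m); z points along the fingers, x is the direction in which the jaws open and shut, and the axes are right-handed (so a half turn about z gives the same grasp; the last joint's range is limited). The gripper opens to 85 mm and grips with 20 to 120 N. Pads are 22 mm wide; open, the fingers measure 114 mm over their backs; the gripper's body (76 mm by 85 mm) begins 54 mm behind the grasp point. The pads swing forward as they close: fully open they stand 13 mm farther back than shut.
Start: joints at [-1.208, 0.494, 1.345, -0, 1.302, -0.096], TCP at [0.276, -0.561, 0.231] pointing down, gripper open.
Joint ranges: [-2.91, 2.91], [-0.82, 2.16], [0.22, 2.67], [-1.22, 4.37], [0.12, 2.79], [-3.08, 3.08]. Speed limits (rad/s): [1.89, 1.89, 2.57, 3.01, 3.01, 3.01].

### API

Orientations are given as a unit quaternion [w, x, y, z].
In Python, from station import monitor, viewer, job_done, bot gives the robot as it stands. The module is installed in compiled form; this text tells all that it offers.
- The arm moves only by the tool apply_moves, never from a script. Its argument "deltas" is a list of rows, each a list of 2 entries, a list of its own where there are three numbers: the shift along the tool's x, y, z in mm, then the turn about the tool's z in rad. A call has 1 to 12 rows; each row is the pose to reach, as a shift and turn from the pose commanded when the call began, along the tool's axes at that moment; what a row does not reach only later rows make up. A row lasts 1/10 s, in which the tool goes at most 50 mm and 8.59 degrees, less where a joint would pass 70% of its speed; a pose out of reach is approached as far as the arm can. A call with a gripper value outside its range is refused whole. "jaw" is the gripper's target within -1 to 1 (fully open at 1, half-way at 0, shut at -1), set as the call begins (left out, the last holds). The fingers move at their own pace and stop on an object; the grip force is fixed at half the most. Time passes only in rows, so rows that repeat a pose let the fingers close. It gives the time, the measured TCP pose, the force and the opening at its end, in the units of the state.
- monitor.state(): the state, without advancing time (a new reading comes with each control period).
- viewer.get_image(name): name is "side" or "top" or "wrist"; returns the picture (420x560x3 uint8, red, green, blue); there is no depth.
- viewer.camera_model(name): a dict with "vertical_fov" (degrees; the focal length in pixels is half the picture's height over the tangent of half this angle, whatever the lens; pixels are square), "cx", "cy" (the principal point, pixels), "origin" and "orientation" of the camera in the world; the wrist camera has in their place "tool_from_camera" (4x4, takes a point from camera to tool coordinates, whose origin is the TCP and whose axes are the tool frame's). Camera axes: x right, y down, z forward; pixel columns grow to the right and rows downward; lengths in m; the calibration is good to about 2 mm. A picture is of the moment at which its call begins: read the wrist's pose just before it. camera_model takes no time and is no camera call.
- job_done(): hands the job in, once; it reports no verdict.
The state is a dict: "time_s": time; "joint_positions": joint angles; "joint_vel": joint speeds; "tau": joint torques, N m; "tool_pos": TCP position; "ee_rot": TCP orientation; "ft_force": force on the tool from outside, world axes, zero at the start; "moment": the same for the moment, N m; "width": finger opening in m.
Only numpy, scipy, OpenCV 4.12 (cv2) and the standard library are available. Lean on these libraries where they do the work, as an engineer would, in place of code of your own. Each camera call takes 0.05 s, during which the arm holds its last target. There are 200 camera calls.

## Working session

There is one attempt and no reset: what is moved stays moved. The work goes in short steps, Python scripts to look and compute and a tool call to move; the robot and the scene stay as the last step left them, time stands still between calls to the robot, and variables do not carry over. Pictures are saved under pics/ and viewed, about 8 in all and at most 12, crops included, and the job is handed in when it is done.

Besides the shell and the picture viewer there is one more tool, called after ">>>" by a JSON object that holds its "name" and its "arguments", one argument or row to a line. apply_moves: Moves the arm, as the interface text tells. Its arguments: {"type":"object","properties":{"deltas":{"type":"array","items":{"type":"array"}},"jaw":{"type":"number"}},"required":["deltas"]}

```bash
mkdir -p pics; cat > h.py <<'E'
import numpy as np, cv2
from scipy.spatial.transform import Rotation as R
from station import monitor, viewer, job_done, bot
def save(n,f):
    im=viewer.get_image(n); cv2.imwrite('pics/'+f,cv2.cvtColor(im,cv2.COLOR_RGB2BGR)); return im
E
python3 - <<'E'
from h import *
s=monitor.state(); print(s['time_s'],s['tool_pos'],s['ee_rot'],s['width'],s['ft_force'],bot.tcp_to_grasp)
save('top','t1.png');save('side','s1.png')
for n in('top','side','wrist'):print(viewer.camera_model(n))
E
```

```text
0.0 [ 0.27608738 -0.56029438  0.23068452] [-3.88105235e-04  8.49098849e-01 -5.28233603e-01 -5.04906487e-04] 0.08545592027075517 [-0.67035386  0.22917641  0.70723217] 0.0187
{'vertical_fov': 46.01450447317039, 'cx': 277.0283657686927, 'cy': 208.44285451086725, 'origin': array([ 0.47104296, -0.02306472,  1.32779166]), 'orientation': array([-0.03544018,  0.7144389 , -0.69796464,  0.03415279])}
{'vertical_fov': 50.84401939359013, 'cx': 281.7820548564621, 'cy': 210.5101711837651, 'origin': array([0.27910545, 0.77377726, 0.73767555]), 'orientation': array([ 0.08396015, -0.16901158,  0.87638799, -0.44309127])}
{'vertical_fov': 58.45900545793683, 'cx': 293.33469500928754, 'cy': 212.0784015896699, 'tool_from_camera': array([[ 9.99999222e-01,  1.24693621e-03, -4.51056703e-05,
         6.50249997e-04],
       [-1.16487542e-03,  9.45923484e-01,  3.24387739e-01,
        -8.45437208e-02],
       [ 4.47157330e-04, -3.24387434e-01,  9.45924200e-01,
        -1.41278762e-01],
       [ 0.00000000e+00,  0.00000000e+00,  0.00000000e+00,
         1.00000000e+00]])}
```

View pics/t1.png

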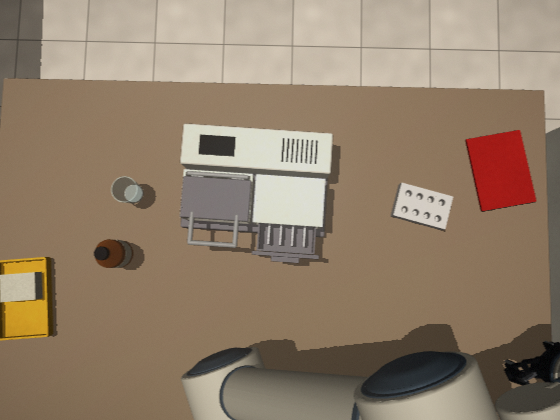

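View pics/s1.png

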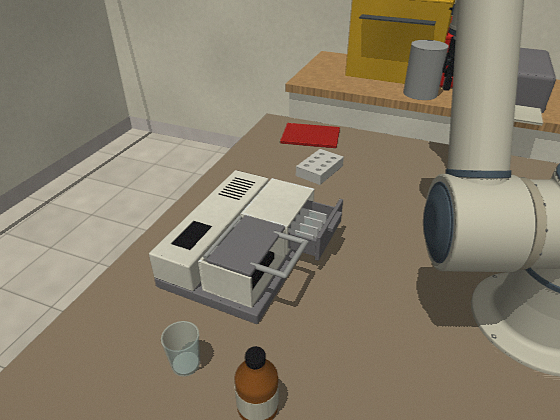

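The top view shows the lid module on the left, with the bar at about (213,245). The drawer is on the right, with its lip at about (285,260). I'll enlarge this.

```bash
python3 - <<'E'
import cv2
a=cv2.imread('pics/t1.png')[115:270,170:345]
cv2.imwrite('pics/t1c.png',cv2.resize(a,None,fx=3.8,fy=3.8,interpolation=cv2.INTER_CUBIC))
E
```

```text
(no output)
```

View pics/t1c.png

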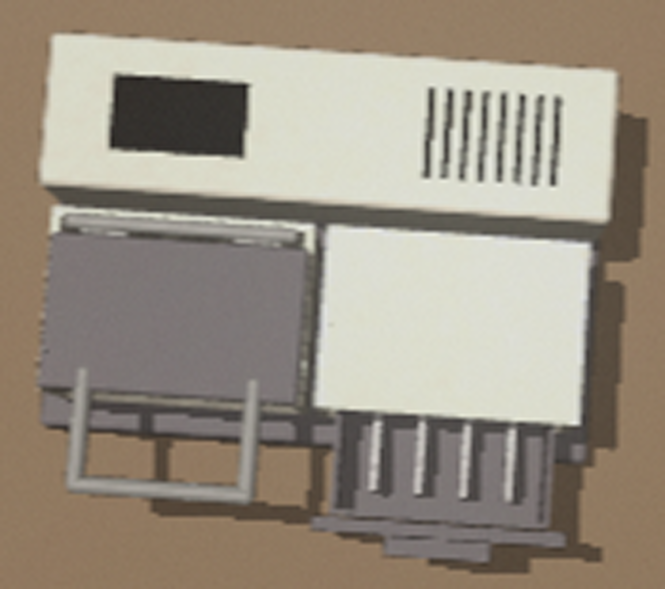

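The crop shows these points:
- Drawer-module top corners: (325,226), (593,243), (582,425), (315,407).
- Bar: from (73,487) to (250,497).
- Lip front edge: from (385,555) to (488,562).

```bash
cat >> h.py <<'E'
def ray(n,uv,z,s=None):
    m=viewer.camera_model(n); f=210/np.tan(np.radians(m['vertical_fov'])/2)
    d=np.array([(uv[0]-m['cx'])/f,(uv[1]-m['cy'])/f,1])
    if n=='wrist':
        T=m['tool_from_camera']; q=R.from_quat(s['ee_rot'],scalar_first=True)
        o=s['tool_pos']+q.apply(T[:3,3]); d=q.apply(T[:3,:3]@d)
    else: o=m['origin']; d=R.from_quat(m['orientation'],scalar_first=True).apply(d)
    return o+d*(z-o[2])/d[2]
E
python3 - <<'E'
from h import *
P=lambda u,v,z: ray('top',((u+.5)/3.8+170-.5,(v+.5)/3.8+115-.5),z)
c=[P(*p,.115) for p in((325,226),(593,243),(582,425),(315,407))]
h=[P(*p,.105) for p in((52,35),(617,70),(608,220),(42,185))]
b=[P(*p,.121) for p in((73,487),(250,497))]
l=[P(*p,.104) for p in((385,555),(488,562))]
for n,v in zip('chbl',(c,h,b,l)): print(n,np.round(v,4).tolist())
ang=lambda a,b:np.arctan2(b[1]-a[1],b[0]-a[0])+np.pi/2
th=[ang(c[0],c[1]),ang(c[3],c[2]),ang(h[0],h[1]),ang(h[3],h[2]),ang(b[0],b[1]),ang(l[0],l[1])]
print(th); t=np.mean(th[:4]); X=np.array([np.cos(t),np.sin(t)]);Y=np.array([-X[1],X[0]])
mc=np.mean(c,0)[:2]; o1=mc+.09*Y
# lid and drawer modules: x offset of module centre vs photometer origin unknown? test with housing front at +75mm
hf=(h[2]+h[3])[:2]/2; o2=hf-.075*X
print('t',t,'orig',o1,o2)
for p in(b[0],b[1],l[0],l[1]): print(np.round([(p[:2]-o1)@X,(p[:2]-o1)@Y],4))
print('sizes',np.linalg.norm(c[0]-c[1]),np.linalg.norm(c[1]-c[2]),np.linalg.norm(h[0]-h[1]))
bt=ray('top',(110,254),.15);print('bottle',bt,'beaker',ray('top',(125,188),.085))
E
```

```text
c [[0.6751, 0.0368, 0.115], [0.668, -0.1383, 0.115], [0.549, -0.1328, 0.115], [0.5566, 0.04, 0.115]]
h [[0.8011, 0.2224, 0.105], [0.7861, -0.1536, 0.105], [0.6851, -0.1489, 0.105], [0.6998, 0.2247, 0.105]]
b [[0.5012, 0.1933, 0.121], [0.4974, 0.0797, 0.121]]
l [[0.4624, -0.0075, 0.104], [0.4594, -0.0742, 0.104]]
[np.float64(-0.04082752210289198), np.float64(-0.04412553408441733), np.float64(-0.039975284424020874), np.float64(-0.03930686431834651), np.float64(-0.03292297746440642), np.float64(-0.04411345513719955)]
t -0.04105880123241917 orig [0.61585728 0.04134443] [0.61755841 0.04100011]
[-0.1208  0.1471]
[-0.1199  0.0334]
[-0.1513 -0.0551]
[-0.1515 -0.1219]
sizes 0.1752391938773826 0.1191597727693517 0.3762784889070597
bottle [0.46956139 0.3740027  0.15      ] beaker [0.63687182 0.36730427 0.085     ]
```

Measured values: photometer yaw −0.041, origin about (0.6165, 0.041), lip 68 mm open, bar at photometer x = −0.12. All agree with the given sizes. First I'll go to a point in front of the lip with the fingers shut.

>>> {"name": "apply_moves", "arguments": {
  "deltas": [
    [[-20,-18,0],-0.06],
    [[-55,-48,0],-0.15],
    [[-95,-82,0],-0.25],
    [[-135,-117,0],-0.36],
    [[-175,-152,0],-0.47],
    [[-215,-187,0],-0.58],
    [[-255,-222,0],-0.69],
    [[-295,-257,0],-0.79],
    [[-335,-292,0],-0.89],
    [[-370,-322,0],-0.98],
    [[-395,-344,0],-1.05],
    [[-405,-352,0],-1.072]
  ],
  "jaw": -1
}}

```text
time_s: 1.3
tool_pos: [0.4132, -0.0379, 0.2312]
ee_rot: [-0.0, 1.0, -0.017, -0.0]
ft_force: [0.8, -1.2, 0.3]
width: 0.0
```

```bash
cat >> h.py <<'E'
t=-0.041;O=np.array([.6165,.0412]);X=np.array([np.cos(t),np.sin(t)]);Y=np.array([-X[1],X[0]])
def rep():
    s=monitor.state();p=s['tool_pos'];r=R.from_quat(s['ee_rot'],scalar_first=True).as_matrix()
    print('t',round(s['time_s'],2),'photo xy mm',np.round([1e3*(p[:2]-O)@X,1e3*(p[:2]-O)@Y],1),'z',round(p[2]*1e3,1),'yaw',round(np.arctan2(r[1,0],r[0,0]),4),'F',np.round(s['ft_force'],1),'w',round(s['width'],4)); return s
E
python3 -c "
from h import *
rep();save('wrist','w1.png')"
```

```text
t 1.3 photo xy mm [-199.9  -87.4] z 231.2 yaw -0.0348 F [ 0.8 -1.2  0.3] w 0.0
```

View pics/w1.png

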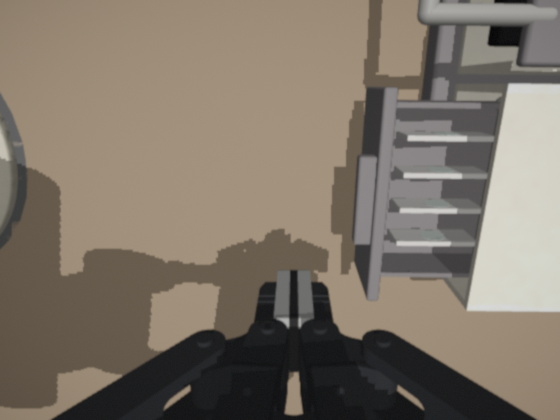

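The wrist view shows the lip's front edge at column 358, rows 157–243. The bar's near end is at the top, around (430,15). I'll check the lip position with this camera.

```bash
python3 -c "
from h import *
s=rep()
for uv in((360,157),(356,243)):
  p=ray('wrist',uv,.104,s)[:2]-O;print(p@X,p@Y)
p=ray('wrist',(432,15),.121,s)[:2]-O;print(p@X,p@Y)
"
```

```text
t 1.35 photo xy mm [-199.8  -87.5] z 231.2 yaw -0.0346 F [-1.2 -0.7  0.6] w 0.0002
-0.15094688785800492 -0.05351976691822844
-0.14968549574061646 -0.12084370671608098
-0.11634460485873184 0.035709201769685985
```

>>> {"name": "apply_moves", "arguments": {
  "deltas": [
    [[0,0,35],0],
    [[0,1,75],0],
    [[0,2,115],0],
    [[0,2,138],0.006],
    [[0,2,143],0.006],
    [[0,2,143],0.006]
  ]
}}

```text
time_s: 1.95
tool_pos: [0.4126, -0.0439, 0.0881]
ee_rot: [-0.0, 1.0, -0.024, -0.001]
ft_force: [0.3, 0.7, 0.3]
width: -0.0002
```

>>> {"name": "apply_moves", "arguments": {
  "deltas": [
    [[12,0,0],0],
    [[24,0,0],0],
    [[32,0,0],0],
    [[38,0,0],0],
    [[44,0,0],0],
    [[50,0,0],0],
    [[56,0,0],0],
    [[62,0,0],0],
    [[68,0,0],0],
    [[74,0,0],0],
    [[78,0,0],0],
    [[80,0,0],0]
  ]
}}

```text
time_s: 3.15
tool_pos: [0.4933, -0.0476, 0.0882]
ee_rot: [0.0, 1.0, -0.023, 0.0]
ft_force: [-1.8, 0.0, 0.2]
width: 0.0
```

```bash
python3 -c "
from h import *
rep()
save('side','s2.png')
import cv2
a=cv2.imread('pics/s2.png')[150:330,150:390];cv2.imwrite('pics/s2c.png',cv2.resize(a,None,fx=3,fy=3))
"
```

```text
t 3.15 photo xy mm [-119.5  -93.8] z 88.2 yaw -0.047 F [-1.8  0.   0.2] w 0.0
```

View pics/s2c.png

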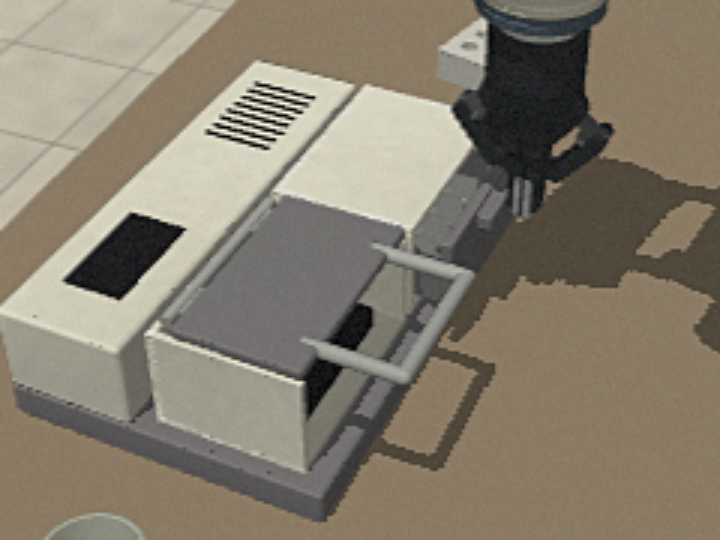

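The side view shows the finger backs on the lip and the drawer nearly home, about 20 mm open. I'll keep pushing slowly.

>>> {"name": "apply_moves", "arguments": {
  "deltas": [
    [[3,0,0],0],
    [[6,0,0],0],
    [[8,0,0],0],
    [[10,0,0],0],
    [[12,0,0],0],
    [[14,0,0],0],
    [[15,0,0],0],
    [[16,0,0],0],
    [[17,0,0],0],
    [[18,0,0],0],
    [[18,0,0],0]
  ]
}}

```text
time_s: 4.3
tool_pos: [0.5108, -0.0484, 0.0883]
ee_rot: [-0.0, 1.0, -0.023, -0.0]
ft_force: [-1.8, 0.1, -0.0]
width: -0.0002
```

>>> {"name": "apply_moves", "arguments": {
  "deltas": [
    [[1,0,0],0],
    [[2,0,0],0],
    [[2,0,0],0],
    [[2,0,0],0]
  ]
}}

```text
time_s: 4.7
tool_pos: [0.5133, -0.0485, 0.0884]
ee_rot: [0.0, 1.0, -0.023, 0.0]
ft_force: [0.2, 1.3, 0.7]
width: -0.0002
```

>>> {"name": "apply_moves", "arguments": {
  "deltas": [
    [[1,0,0],0],
    [[2,0,0],0],
    [[2,0,0],0],
    [[2,0,0],0]
  ]
}}

```text
time_s: 5.1
tool_pos: [0.5149, -0.0486, 0.0883]
ee_rot: [0.0, 1.0, -0.024, 0.0]
ft_force: [-0.9, 0.2, 0.4]
width: -0.0003
```

>>> {"name": "apply_moves", "arguments": {
  "deltas": [
    [[1,0,0],0],
    [[2,0,0],0],
    [[2,0,0],0]
  ]
}}

```text
time_s: 5.4
tool_pos: [0.5157, -0.0485, 0.0882]
ee_rot: [-0.0, 1.0, -0.023, -0.001]
ft_force: [-6.7, -0.4, 5.0]
width: -0.0002
```

>>> {"name": "apply_moves", "arguments": {
  "deltas": [
    [[1,0,0],0],
    [[2,0,0],0],
    [[2,0,0],0]
  ]
}}

```text
time_s: 5.7
tool_pos: [0.5159, -0.0485, 0.088]
ee_rot: [-0.0, 1.0, -0.023, -0.003]
ft_force: [-17.1, -2.2, 13.6]
width: -0.0002
```

The hard stop is reached: force rises while position holds, at photometer x = −0.0968 as predicted. Now I'll back off, rise and move over to the bar.

>>> {"name": "apply_moves", "arguments": {
  "deltas": [
    [[-15,0,0],0],
    [[-40,0,-5],0],
    [[-60,0,-25],0],
    [[-60,-10,-65],0],
    [[-50,-35,-105],0],
    [[-40,-75,-125],0],
    [[-32,-115,-130],0],
    [[-27,-150,-130],0],
    [[-25,-175,-130],0],
    [[-25,-185,-130],0],
    [[-25,-185,-130],0]
  ],
  "jaw": 0
}}

```text
time_s: 6.8
tool_pos: [0.5024, 0.138, 0.2181]
ee_rot: [0.0, 1.0, -0.023, -0.0]
ft_force: [0.3, -0.6, -0.7]
width: 0.0427
```

```bash
python3 -c "
from h import *
rep();save('wrist','w2.png');save('top','t2.png')
import cv2
a=cv2.imread('pics/w2.png');b=cv2.resize(cv2.imread('pics/t2.png')[115:270,170:345],None,fx=1.37,fy=1.37)
cv2.imwrite('pics/c2.png',np.hstack([a,np.pad(b,((0,420-b.shape[0]),(0,0),(0,0)))]))
"
```

```text
t 6.8 photo xy mm [-118.   92.] z 218.1 yaw -0.0453 F [ 0.3 -0.6 -0.7] w 0.0427
```

View pics/c2.png

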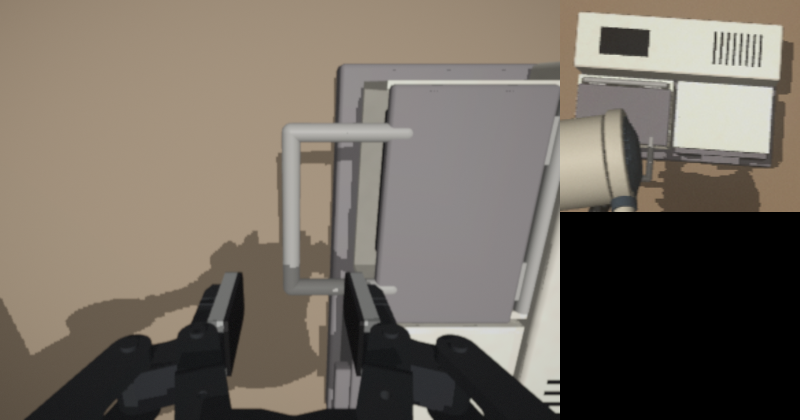

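The wrist view shows the bar centreline at column 291, with its ends at rows ~132 and ~286. The top inset shows the drawer flush.

```bash
python3 -c "
from h import *
s=rep()
for uv in((291.5,132),(291,286)):
  p=ray('wrist',uv,.121,s)[:2]-O;print(p@X,p@Y)
"
```

```text
t 6.9 photo xy mm [-118.    90.5] z 218.2 yaw -0.047 F [-0.4 -0.3 -0.6] w 0.0429
-0.11777559233574796 0.14528760012218028
-0.11884042396634377 0.0360238388851803
```

The bar centre measures (−118.3, 90.6), and the tool is right above it. Lower and close.

>>> {"name": "apply_moves", "arguments": {
  "deltas": [
    [[0,0,30],0],
    [[0,0,65],0],
    [[0,0,95],0],
    [[0,0,108],0],
    [[0,0,114],0],
    [[0,0,116],0],
    [[0,0,116],0]
  ]
}}

```text
time_s: 7.6
tool_pos: [0.5029, 0.1368, 0.1028]
ee_rot: [-0.0, 1.0, -0.024, 0.0]
ft_force: [-0.7, -0.5, 0.3]
width: 0.0427
```

>>> {"name": "apply_moves", "arguments": {
  "deltas": [
    [[0,0,0],0],
    [[0,0,0],0],
    [[0,0,0],0],
    [[0,0,0],0],
    [[0,0,0],0],
    [[0,0,0],0],
    [[0,0,0],0],
    [[0,0,0],0]
  ],
  "jaw": -1
}}

```text
time_s: 8.4
tool_pos: [0.5007, 0.1373, 0.1029]
ee_rot: [0.0, 1.0, -0.023, -0.001]
ft_force: [-12.4, 1.5, 15.9]
width: 0.0103
```

```bash
python3 -c "
from h import *
rep()
import numpy as np
r=170
for a in np.radians(np.arange(5,95,5)): print(round(np.degrees(a)),round(r*(1-np.cos(a)),1),round(-r*np.sin(a),1))
"
```

```text
t 8.4 photo xy mm [-119.7   91.2] z 102.9 yaw -0.0468 F [-12.4   1.5  15.9] w 0.0103
5 0.6 -14.8
10 2.6 -29.5
15 5.8 -44.0
20 10.3 -58.1
25 15.9 -71.8
30 22.8 -85.0
35 30.7 -97.5
40 39.8 -109.3
45 49.8 -120.2
50 60.7 -130.2
55 72.5 -139.3
60 85.0 -147.2
65 98.2 -154.1
70 111.9 -159.7
75 126.0 -164.2
80 140.5 -167.4
85 155.2 -169.4
90 170.0 -170.0
```

Gripped at width 10.3 mm, with 12 N sideways bias because the bar sits about 1.5–2 mm toward −x. I'll lift slightly along the arc and check the grip.

>>> {"name": "apply_moves", "arguments": {
  "deltas": [
    [[-1,0,-4],0],
    [[-1.5,0,-10],0],
    [[-1,0,-18],0],
    [[0.6,0,-28],0],
    [[2,0,-37],0],
    [[4.3,0,-44],0],
    [[4.3,0,-44],0],
    [[4.3,0,-44],0]
  ]
}}

```text
time_s: 9.2
tool_pos: [0.506, 0.137, 0.1468]
ee_rot: [0.0, 1.0, -0.024, -0.001]
ft_force: [-7.3, 2.1, -1.2]
width: 0.01
```

```bash
python3 -c "
from h import *
rep();save('wrist','w3.png');save('side','s3.png')
import cv2
a=cv2.imread('pics/w3.png')[150:420,130:430];b=cv2.imread('pics/s3.png')[60:330,150:400]
cv2.imwrite('pics/c3.png',cv2.resize(np.hstack([a,b]),None,fx=1.45,fy=1.45))
"
```

```text
t 9.2 photo xy mm [-114.4   91.2] z 146.8 yaw -0.047 F [-7.3  2.1 -1.2] w 0.01
```

View pics/c3.png

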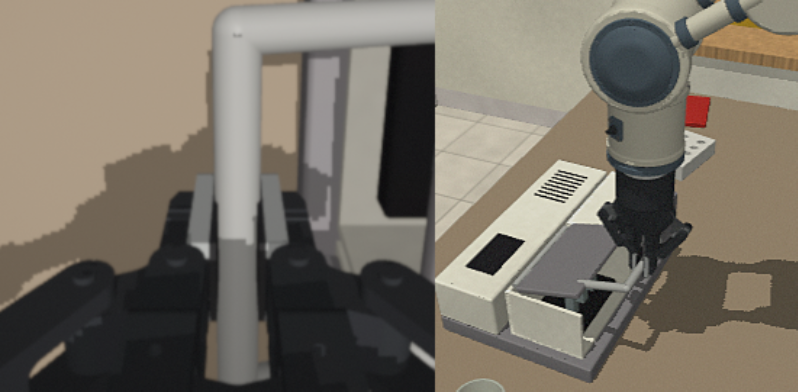

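The bar is held squarely between the pads and the lid is rising. I'll continue along the arc.

>>> {"name": "apply_moves", "arguments": {
  "deltas": [
    [[1.2,0,-5.7],0],
    [[4,0,-14.1],0],
    [[7,0,-22.4],0],
    [[10.7,0,-30.5],0],
    [[14.8,0,-38.4],0],
    [[19.3,0,-46.1],0],
    [[24.2,0,-53.5],0],
    [[29.5,0,-60.7],0],
    [[35.2,0,-67.5],0],
    [[41.2,0,-74.1],0],
    [[45.5,0,-78.3],0],
    [[45.5,0,-78.3],0]
  ]
}}

```text
time_s: 10.5
tool_pos: [0.5499, 0.135, 0.2266]
ee_rot: [-0.0, 1.0, -0.023, -0.002]
ft_force: [-28.6, 1.5, 23.7]
width: 0.0098
```

```bash
python3 -c "
from h import *
rep()"
```

```text
t 10.5 photo xy mm [-70.4  91. ] z 226.6 yaw -0.0468 F [-28.6   1.5  23.7] w 0.0098
```

The force is radial: the tool runs about 2 mm inside the arc. I'll relax the command outward and read the force.

>>> {"name": "apply_moves", "arguments": {
  "deltas": [
    [[-1.5,0,-1.3],0],
    [[-3,0,-2.5],0],
    [[-3,0,-2.5],0]
  ]
}}

```text
time_s: 10.8
tool_pos: [0.5506, 0.135, 0.2279]
ee_rot: [-0.0, 1.0, -0.024, 0.001]
ft_force: [4.7, 1.9, -9.0]
width: 0.0095
```

```bash
python3 -c "
from h import *
rep()"
```

```text
t 10.8 photo xy mm [-69.7  91. ] z 227.9 yaw -0.0471 F [ 4.7  1.9 -9. ] w 0.0095
```

```bash
python3 -c "
from h import *
save('wrist','w4.png');save('side','s4.png')
import cv2
a=cv2.imread('pics/w4.png')[150:420,130:430];b=cv2.imread('pics/s4.png')[120:270,230:400]
a=cv2.resize(a,None,fx=1.3,fy=1.3);b=cv2.resize(b,None,fx=2.3,fy=2.34,interpolation=cv2.INTER_CUBIC)
cv2.imwrite('pics/c4.png',np.hstack([a,b[:a.shape[0]]]) )
print(ray('side',(0,0),0)[:0])
"
```

```text
[]
```

View pics/c4.png

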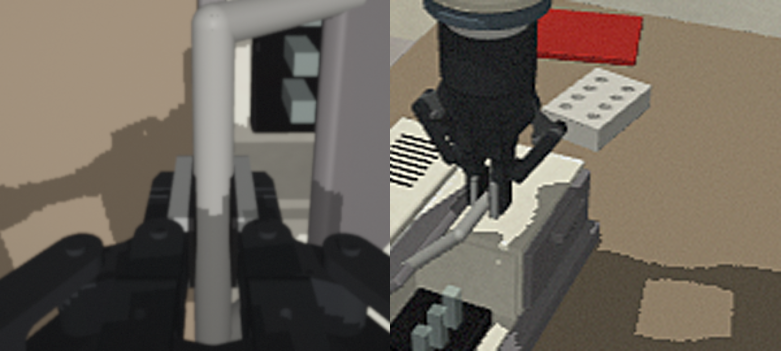

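Grip still square, with the bar mid-pad. I'll continue with a corrected centre, in shorter stages.

>>> {"name": "apply_moves", "arguments": {
  "deltas": [
    [[3.8,0,-3.4],0],
    [[7.6,0,-6.6],0],
    [[14.4,0,-12.4],0],
    [[21.5,0,-17.9],0],
    [[28.9,0,-22.9],0],
    [[33,0,-25.4],0],
    [[36.5,0,-27.6],0],
    [[36.5,0,-27.6],0],
    [[36.5,0,-27.6],0]
  ]
}}

```text
time_s: 11.8
tool_pos: [0.5859, 0.1334, 0.2561]
ee_rot: [-0.0, 1.0, -0.023, 0.0]
ft_force: [-9.9, 1.8, 12.1]
width: 0.0099
```

```bash
python3 -c "
from h import *
rep()"
```

```text
t 11.8 photo xy mm [-34.4  90.9] z 256.1 yaw -0.0469 F [-9.9  1.8 12.1] w 0.0099
```

>>> {"name": "apply_moves", "arguments": {
  "deltas": [
    [[4,0,-3.2],0],
    [[8.9,0,-5.6],0],
    [[16.9,0,-9.5],0],
    [[25.2,0,-12.9],0],
    [[33.6,0,-15.9],0],
    [[38,0,-17.2],0],
    [[42.1,0,-18.4],0],
    [[45.5,0,-19.2],0],
    [[47.9,0,-19.8],0],
    [[47.9,0,-19.8],0],
    [[47.9,0,-19.8],0]
  ]
}}

```text
time_s: 12.9
tool_pos: [0.6339, 0.1311, 0.2752]
ee_rot: [-0.0, 1.0, -0.023, 0.0]
ft_force: [-4.6, 2.4, 6.0]
width: 0.0101
```

```bash
python3 -c "
from h import *
rep()
P=lambda u,v,z: ray('top',((u+.5)/3.8+170-.5,(v+.5)/3.8+115-.5),z)
for q in((68,219),(298,237)):
  p=P(*q,.124)[:2]-O;print(p@X,p@Y)"
```

```text
t 12.9 photo xy mm [13.7 90.6] z 275.2 yaw -0.047 F [-4.6  2.4  6. ] w 0.0101
0.05115526041776067 0.16412662049407273
0.04895735535203282 0.014461533542359833
```

>>> {"name": "apply_moves", "arguments": {
  "deltas": [
    [[4,0,-0.8],0],
    [[8.7,0,-1.8],0],
    [[13,0,-2.6],0],
    [[17.5,0,-3.2],0],
    [[22,0,-3.7],0],
    [[26.4,0,-4.1],0],
    [[30,0,-4.3],0],
    [[33,0,-4.5],0],
    [[35.5,0,-4.6],0],
    [[37.5,0,-4.6],0],
    [[37.5,0,-4.6],0],
    [[37.5,0,-4.6],0]
  ]
}}

```text
time_s: 14.1
tool_pos: [0.6717, 0.1292, 0.2796]
ee_rot: [0.0, 1.0, -0.024, 0.001]
ft_force: [-1.8, 1.8, 7.3]
width: 0.0098
```

```bash
python3 -c "
from h import *
rep();save('wrist','w5.png');save('side','s5.png');save('top','t5.png')
import cv2
a=cv2.imread('pics/w5.png')[100:420,130:430];b=cv2.imread('pics/s5.png')[80:300,150:400]
a=cv2.resize(a,None,fx=1.2,fy=1.2);b=cv2.resize(b,None,fx=1.745,fy=1.745,interpolation=cv2.INTER_CUBIC)
h=min(len(a),len(b));cv2.imwrite('pics/c5.png',np.hstack([a[:h],b[:h]]) );print(b.shape)
"
```

```text
t 14.1 photo xy mm [51.5 90.2] z 279.6 yaw -0.0472 F [-1.8  1.8  7.3] w 0.0098
(384, 436, 3)
```

View pics/c5.png

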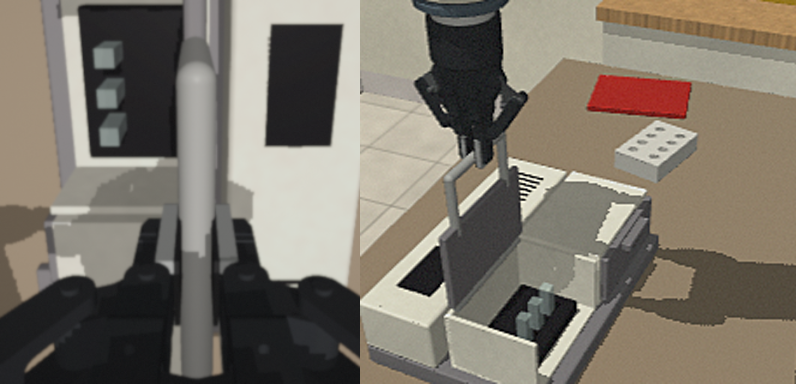

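The lid stands upright, held by the bar. I'll measure the angle from an enlarged side crop.

```bash
python3 -c "
import cv2
b=cv2.imread('pics/s5.png')[155:265,190:250]
cv2.imwrite('pics/c6.png',cv2.resize(b,None,fx=5.4,fy=5.4,interpolation=cv2.INTER_CUBIC))
"
```

```text
(no output)
```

View pics/c6.png

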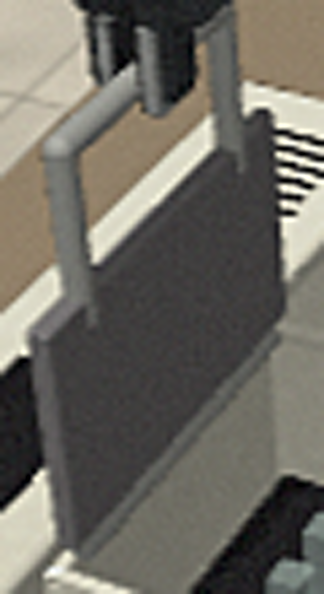

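In the crop, the left arm axis runs from (61,160) to (80,310), and the panel's front-left edge from (47,338) to (72,550).

```bash
python3 -c "
from h import *
m=viewer.camera_model('side')
def yp(u,v,y):
  uv=((u+.5)/5.4+189.5,(v+.5)/5.4+154.5)
  a=ray('side',uv,0);o=m['origin'];d=a-o
  n=np.r_[Y,0];q=np.r_[O,0]; k=(y-(o-q)@n)/(d@n);p=o+k*d
  return np.array([(p-q)[:2]@X,p[2]])
for a,b,y in(((61,160),(80,310),.145),((47,338),(72,550),.174)):
  A,B=yp(*a,y),yp(*b,y);print(np.round(A,4),np.round(B,4),np.degrees(np.arctan2(A[1]-B[1],B[0]-A[0])))
# image direction a truly vertical line would have
for x,y,z0,z1 in((.05,.145,.291,.235),(.044,.174,.231,.125)):
  for z in(z0,z1):
    w=np.r_[O+x*X+y*Y,z];c=R.from_quat(m['orientation'],scalar_first=True).inv().apply(w-m['origin']);f=210/np.tan(np.radians(m['vertical_fov']/2))
    print(np.round([5.4*(c[0]/c[2]*f+m['cx']-189.5),5.4*(c[1]/c[2]*f+m['cy']-154.5)],0))
"
```

```text
[0.0539 0.2862] [0.0539 0.2214] 90.0302428744269
[0.0481 0.2306] [0.05   0.1298] 88.9113835672295
[ 70. 151.]
[ 86. 283.]
[ 57. 340.]
[ 88. 564.]
```

>>> {"name": "apply_moves", "arguments": {
  "deltas": [
    [[0,0,0],0],
    [[0,0,0],0],
    [[0,0,0],0],
    [[0,0,0],0],
    [[0,0,0],0],
    [[0,0,0],0],
    [[0,0,0],0],
    [[0,0,0],0]
  ]
}}

```text
time_s: 15.05
tool_pos: [0.6717, 0.1292, 0.2796]
ee_rot: [0.0, 1.0, -0.024, 0.001]
ft_force: [-1.2, 0.8, 5.3]
width: 0.0095
```

```bash
python3 -c "
from h import *
s=rep();print(np.abs(s['joint_vel']).max())
job_done()"
```

```text
t 15.05 photo xy mm [51.5 90.2] z 279.6 yaw -0.0472 F [-1.2  0.8  5.3] w 0.0095
0.0016278161506930546
the job is handed in; nothing more can be done
```

I pushed the drawer home first, then swung the lid up by its bar and handed in at 15 s. The lid is upright and still, with the bar still gripped.

- **Drawer:** it went to a hard stop 1 mm from where it should seat, with the push force rising to 17 N while the tool stayed put. Later pictures show it flush.
- **Lid:** the side picture puts it at 89–90°. The tool is at photometer x = 51.5 mm, with the hinge measured at 49–51 mm. At the end the wrist force was about 5 N and the joints were essentially still.
- **Two readings disagreed:**
  - The finger opening read about 10 mm on the 12 mm bar.
  - The swing fitted a hinge about 6 mm higher in tool height than I expected from the grip, so the bar probably sits a little nearer the fingertips than planned. Partway up this loaded the wrist to about 37 N, and I corrected the path from there. The pictures show the bar held squarely.
- **Bottle, beaker and rack:** the arm's path stayed clear of them, but I did not measure their positions again at the end.

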